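Start up the bench power box in order

TASK

Switch the bench equipment on at the white power box in its starting order: with the fingertips, lightly press down the round switch, then the long bar switch, then the square switch, each as far as it goes so that it stays down, without leaning hard on it. Leave the cross-shaped switch up, and do not move or lift the vial, cup or timer that stand round the box.

Things in the scene. Friction and masses are not known exactly. Their poses are not given: they have to be found in the camera images.
- power_box: White low power box, 150 x 150 mm and 34 mm high, fixed on the worktop, turned by up to about 20 degrees either way; origin at the centre of its underside, x and y along its sides, z up. On its top four black square switch modules stand two by two, 66 mm apart centre to centre; which switch is in which place changes from start to start.
- module_round: Black module plate, 60 x 60 x 8 mm, fixed on the box, that carries the round switch; origin at the centre of its underside, on the box's top, z up; its upper face is 42 mm above the worktop.
- round_top (a point): Centre of the top face of the round switch's cap: white, round disc, 36 mm diameter. When up, its top stands 15.5 mm proud of its module (57.5 mm above the worktop). The point moves down with the cap.
- switch_round (a joint): How far the round switch is pressed down, m: 0 up, 0.009 fully down (the cap then still stands 6.5 mm proud) against a stop. The cap sits on a short stiff spring that yields about 1 mm for each 3 N, up to 6 mm, on top of this travel. The switch slides straight down against about 2 N of friction and stays where it is left; it has no spring and cannot be pulled up.
- module_bar: Black module plate, 60 x 60 x 8 mm, fixed on the box, that carries the bar switch; origin at the centre of its underside, on the box's top, z up; its upper face is 42 mm above the worktop.
- bar_top (a point): Centre of the top face of the bar switch's cap: white, long straight bar, 46 x 18 mm (long side along its module's y). When up, its top stands 15.5 mm proud of its module (57.5 mm above the worktop). The point moves down with the cap.
- switch_bar (a joint): How far the bar switch is pressed down, m: 0 up, 0.009 fully down (the cap then still stands 6.5 mm proud) against a stop. The cap sits on a short stiff spring that yields about 1 mm for each 3 N, up to 6 mm, on top of this travel. The switch slides straight down against about 2 N of friction and stays where it is left; it has no spring and cannot be pulled up.
- module_square: Black module plate, 60 x 60 x 8 mm, fixed on the box, that carries the square switch; origin at the centre of its underside, on the box's top, z up; its upper face is 42 mm above the worktop.
- square_top (a point): Centre of the top face of the square switch's cap: white, square block, 31 x 31 mm. When up, its top stands 15.5 mm proud of its module (57.5 mm above the worktop). The point moves down with the cap.
- switch_square (a joint): How far the square switch is pressed down, m: 0 up, 0.009 fully down (the cap then still stands 6.5 mm proud) against a stop. The cap sits on a short stiff spring that yields about 1 mm for each 3 N, up to 6 mm, on top of this travel. The switch slides straight down against about 2 N of friction and stays where it is left; it has no spring and cannot be pulled up.
- module_cross: Black module plate, 60 x 60 x 8 mm, fixed on the box, that carries the cross switch; origin at the centre of its underside, on the box's top, z up; its upper face is 42 mm above the worktop.
- cross_top (a point): Centre of the top face of the cross switch's cap: white, plus-shaped cross of two bars, each 44 x 12 mm. When up, its top stands 15.5 mm proud of its module (57.5 mm above the worktop). The point moves down with the cap.
- switch_cross (a joint): How far the cross switch is pressed down, m: 0 up, 0.009 fully down (the cap then still stands 6.5 mm proud) against a stop. The cap sits on a short stiff spring that yields about 1 mm for each 3 N, up to 6 mm, on top of this travel. The switch slides straight down against about 2 N of friction and stays where it is left; it has no spring and cannot be pulled up.
- vial: Loose bystander: test-strip vial standing upright, 42 mm diameter, 104 mm high, on the far side of the box; origin at the centre of its underside.
- cup: Loose bystander: specimen cup with screw lid, 62 mm diameter, 72 mm high, on the robot's side of the box; origin at the centre of its underside.
- timer: Loose bystander: flat timer, 58 x 66 x 17 mm, on the robot's side of the box; origin at the centre of its underside.

How it is judged:
On the way, in this order (a step that is already met when the one before it is completed fails the run):
1. the round switch is pressed down (value of joint switch_round above 0.007 m), for 0.1 s.
2. the bar switch is pressed down (value of joint switch_bar above 0.007 m), for 0.1 s.
3. the square switch is pressed down (value of joint switch_square above 0.007 m), for 0.1 s.
At the end, for the whole second after the job is handed in: The round, bar and square switches are each at least 7 mm down (of 9), the cross switch is less than 3 mm down, and vial, cup and timer stand upright within 15 mm of where they were (value of joint each of switch_round, switch_bar, switch_square above 0.007 m and value of joint switch_cross below 0.003 m and not (distance of vial from where it was at the start of the episode above 0.015 m) and not (distance of cup from where it was at the start of the episode above 0.015 m) and not (distance of timer from where it was at the start of the episode above 0.015 m) and angle between each of vial, cup, timer's own z axis and vertical below 0.15 rad and linear speed of each of vial, cup, timer below 0.02 m/s); the robot touches nothing.
It fails at once if the bar switch is pressed (3 mm) before the round one is down (value of joint switch_bar above 0.003 m and value of joint switch_round below 0.007 m).
It fails at once if the square switch is pressed (3 mm) before the bar is down (value of joint switch_square above 0.003 m and value of joint switch_bar below 0.007 m).
It fails at once if the cross switch is pressed (3 mm) (value of joint switch_cross above 0.003 m).
It fails at once if a switch or its module is pushed with more than 20 N (contact force between anything else and module_round above 20 N or contact force between anything else and module_bar above 20 N or contact force between anything else and module_square above 20 N or contact force between anything else and module_cross above 20 N).
It fails at once if vial, cup or timer is lifted, carried or pushed more than 15 mm (distance of any of vial, cup, timer from where it was at the start of the episode above 0.015 m).
It also fails if it takes over 38 s, if anything falls off the work surface, if the arm or the gripper's body presses on something with over 40 N, if the wrist force passes 120 N, or if a joint passes its speed limit or range.

ROBOT

A 6-joint arm with a two-finger parallel gripper is mounted at the origin on a cart in front of the work surface, level with it; the furniture and walls round the work are solid. World frame = base frame: x ahead of the robot, y to its left, z up, the work surface at z = 0. Lengths are in m, angles in rad, forces in N, time in s.
With the tool pointing down it reaches from about 0.35 to 0.8 m from the base axis. Payload 7.3 kg.
Tool frame: the origin (TCP) lies at the very end of the fingers, on their centre line; the grasp point (between the pads) lies 19 mm behind it; z points along the fingers, y is the line along which they close (so a half turn about z gives the same grasp; the last joint's range is limited). The gripper opens to 85 mm and grips with 20 to 120 N. Pads are 22 mm wide; open, the fingers measure 114 mm over their backs; the gripper's body (76 mm by 85 mm) begins 54 mm behind the grasp point. The pads swing forward as they close: fully open they stand 13 mm farther back than shut.
Start: joints at [1.131, 0.342, 1.524, -0, 1.275, -0.146], TCP at [0.152, 0.503, 0.231] pointing down, gripper open.
Joint ranges: [-2.53, 2.53], [-0.77, 2.02], [0.04, 2.7], [-1, 4.14], [0.28, 2.66], [-3.11, 3.11]. Speed limits (rad/s): [2.57, 2.57, 3.14, 3.14, 3.14, 3.14].

INTERFACE

Orientations are given as [roll, pitch, yaw] about the fixed x, y, z axes, in that order (R = Rz(yaw) Ry(pitch) Rx(roll)).
In Python, from plant import manip, cams, workorder, nets gives the robot as it stands. The module is installed in compiled form; this text tells all that it offers.
- The arm moves only by the tool apply_moves, never from a script. Its argument "series" is a list of rows, each a list of 3 entries, a list of its own where there are three numbers: the closure, from 0 (fully open) to 1 (shut), then the shift along the tool's x, y, z in m, then the turn, a rotation vector about the tool's x, y, z in degrees. A call has exactly 5 rows; each row is the pose to reach, as a shift and turn from the pose commanded when the call began, along the tool's axes at that moment; what a row does not reach only later rows make up. A row lasts 1/10 s, in which the tool goes at most 50 mm and 8.59 degrees, less where a joint would pass 70% of its speed; a pose out of reach is approached as far as the arm can. A call with a gripper value outside its range is refused whole. The fingers move at their own pace and stop on an object; "squeeze" is the grip in N (left out, the last holds). Time passes only in rows, so rows that repeat a pose let the fingers close, or fill a call up. It gives the time, the measured TCP pose, the force, the opening and the grip force at its end, in the units of the state.
- manip.sense(): the state, without advancing time (a new reading comes with each control period).
- cams.read_camera(name): name is "side" or "top"; returns a dict with "color" (400x640x3 uint8, red, green, blue), "fx", "fy", "cx", "cy" (pixels), "rvec" (rotation vector, rad) and "tvec" (3), from world to camera coordinates, as OpenCV has them. Camera axes: x right, y down, z forward; pixel columns grow to the right and rows downward; lengths in m; the calibration is good to about 2 mm. A picture is of the moment at which its call begins. There is no depth.
- workorder.hand_in(): hands the job in; it is judged then, once.
Trained networks look in a picture, given as the dict that the camera call returned (one of the last four; its "shot" number tells which), for a name from the list of things; names that differ only in an ending like _2 or _b are one class to them, and where a whole thing is asked for, a point or a joint stands for the part that bears it (a point fixed in the world has none). Each returns a list of dicts, best first, with "confidence" (0 to 1); they miss things now and then, are a little off and sometimes report something else, mostly with a low value. They report only what shows in the picture. A call takes as long as a camera call.
- nets.recognise(thing, picture): "extent" ([centre column, centre row, width, height] in pixels, round what is visible of it).
The state is a dict: "time_s": time; "joint_positions": joint angles; "joint_vel": joint speeds; "effort": joint torques, N m; "ee_pos": TCP position; "tool_rot": TCP orientation; "force": force on the tool from outside, world axes, zero at the start; "moment": the same for the moment, N m; "finger_gap": finger opening in m; "grip_force": force on a finger pad.
Only numpy, scipy, OpenCV 4.12 (cv2) and the standard library are available. Lean on these libraries where they do the work, as an engineer would, in place of code of your own. Each camera call takes 0.05 s, during which the arm holds its last target. There are 200 camera calls.

## Working session

There is one attempt and no reset: what is moved stays moved. The work goes in short steps, Python scripts to look and compute and a tool call to move; the robot and the scene stay as the last step left them, time stands still between calls to the robot, and variables do not carry over. Pictures are saved under pics/ and viewed, at most 10 in all, crops included, and the job is handed in when it is done.

Besides the shell and the picture viewer there is one more tool, called after "Emit:" by a JSON object that holds its "fn" and its "kwargs". apply_moves: Moves the arm, as the interface text tells. Its arguments: {"type":"object","properties":{"series":{"type":"array"},"squeeze":{"type":"number"}},"required":["series"]}

```bash
mkdir -p pics
cat > h.py <<'E'
import numpy as np, cv2
from plant import manip, cams, workorder, nets
def K(p): return np.array([[p['fx'],0,p['cx']],[0,p['fy'],p['cy']],[0,0,1.]])
def ray(p,uv):
    R=cv2.Rodrigues(np.array(p['rvec'],float))[0]; t=np.array(p['tvec'],float)
    return -R.T@t, R.T@np.linalg.inv(K(p))@np.array([uv[0],uv[1],1.])
def onz(p,uv,z):
    c,d=ray(p,uv); return c+d*(z-c[2])/d[2]
def tri(a,ua,b,ub):
    c,d=ray(a,ua); e,f=ray(b,ub); d/=np.linalg.norm(d); f/=np.linalg.norm(f)
    s=np.linalg.lstsq(np.stack([d,-f],1),e-c,rcond=None)[0]
    P,Q=c+s[0]*d,e+s[1]*f
    return (P+Q)/2,np.linalg.norm(P-Q)
E
python3 - <<'E'
from h import *
np.set_printoptions(precision=4,suppress=True)
ps={n:cams.read_camera(n) for n in('top','side')}
for n,p in ps.items(): cv2.imwrite(f'pics/{n}0.png',p['color'][...,::-1])
for t in ['round_top','bar_top','square_top','cross_top','module_round','module_bar','module_square','module_cross','power_box','vial','cup','timer']:
    b={}
    for n,p in ps.items():
        r=nets.recognise(t,p); b[n]=r[0] if r else None
        print(t,n,[(np.round(x['extent']).tolist(),round(x['confidence'],2)) for x in r[:2]], onz(p,r[0]['extent'][:2],.0575)if r else'')
    if all(b.values()): print('   tri',*tri(ps['top'],b['top']['extent'][:2],ps['side'],b['side']['extent'][:2]))
s=manip.sense();print(s)
E
```

```text
round_top top [([359.0, 234.0, 18.0, 24.0], 0.77)] [0.4667 0.1173 0.0575]
round_top side [([292.0, 214.0, 20.0, 20.0], 0.55)] [0.4713 0.103  0.0575]
   tri [0.4699 0.1165 0.0493] 0.004118834872581488
bar_top top [([353.0, 196.0, 30.0, 16.0], 0.62), ([356.0, 237.0, 44.0, 36.0], 0.52)] [0.5333 0.1182 0.0575]
bar_top side [([328.0, 211.0, 11.0, 18.0], 0.75)] [0.538  0.1079 0.0575]
   tri [0.5371 0.1175 0.0515] 0.004803481574424035
square_top top [([317.0, 237.0, 23.0, 16.0], 0.79), ([357.0, 235.0, 20.0, 22.0], 0.17)] [0.4705 0.1898 0.0575]
square_top side [([291.0, 197.0, 14.0, 12.0], 0.69), ([234.0, 244.0, 38.0, 25.0], 0.63)] [0.4754 0.1715 0.0575]
   tri [0.4741 0.1897 0.0476] 0.004458649465929439
cross_top top [([316.0, 200.0, 26.0, 26.0], 0.9)] [0.5353 0.1839 0.0575]
cross_top side [([324.0, 198.0, 18.0, 16.0], 0.61), ([372.0, 202.0, 19.0, 52.0], 0.46)] [0.537  0.1609 0.0575]
   tri [0.5391 0.1836 0.0451] 0.002163423234051328
module_round top [([356.0, 235.0, 34.0, 38.0], 0.9)] [0.4653 0.1234 0.0575]
module_round side [([292.0, 218.0, 36.0, 28.0], 0.85)] [0.4715 0.0896 0.0575]
   tr
[... 1399 characters left out ...]
[376.0, 295.0, 38.0, 32.0], 0.86)] [0.3629 0.1047 0.0575]
timer side [([237.0, 245.0, 41.0, 24.0], 0.79), ([372.0, 201.0, 21.0, 47.0], 0.44)] [0.3789 0.0161 0.0575]
   tri [0.3668 0.0987 0.0019] 0.007096796651836705
{'time_s': 1.3, 'joint_positions': array([ 1.131 ,  0.342 ,  1.5241,  0.    ,  1.2754, -0.146 ]), 'joint_vel': array([ 0.    , -0.0028, -0.0012,  0.0002,  0.0005,  0.0008]), 'effort': array([ -0.0015, -43.3581, -24.6266,  -0.0004,   0.0005,   0.    ]), 'ee_pos': array([0.152 , 0.5025, 0.2313]), 'tool_rot': array([3.1415, 0.    , 2.8478]), 'force': array([-0.2586, -0.3525, -0.1865]), 'moment': array([ 0.0084,  0.0285, -0.0073]), 'grip_force': 0.0, 'finger_gap': 0.0852805433642853}
```

```bash
cd pics; python3 -c "
import cv2,numpy as np
a=cv2.imread('top0.png')[110:330,240:440];b=cv2.imread('side0.png')[150:280,210:410]
cv2.imwrite('c0.png',np.hstack([cv2.resize(a,(400,440),interpolation=2),cv2.resize(cv2.copyMakeBorder(b,0,90,0,0,0),(400,440),interpolation=2)]))"
```

```text
(no output)
```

View pics/c0.png

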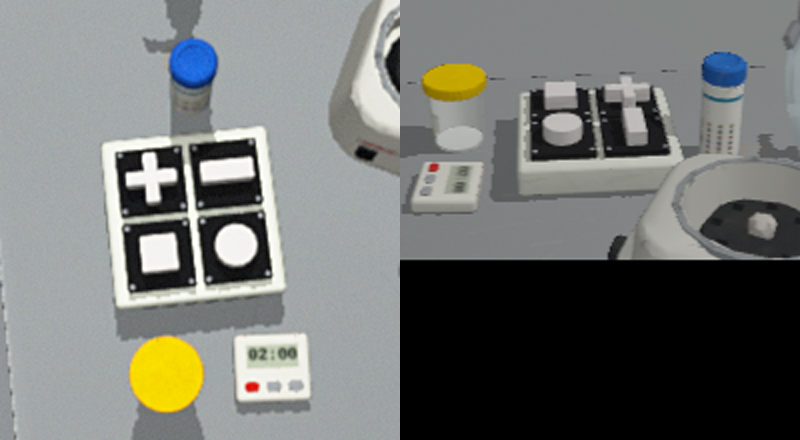

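The crop shows (full-image top pixels) cross at (316,199), bar (354,195), square (319,237), round (358,233), with the cup and timer in front and the vial behind. I'll segment the caps and fit the box grid.

```bash
cat >> h.py <<'E'
def go(target):  # shift in tool axes from measured pose to a world target
    from scipy.spatial.transform import Rotation as R
    s=manip.sense(); return R.from_euler('xyz',s['tool_rot']).inv().apply(np.array(target)-s['ee_pos'])
E
python3 - <<'E'
from h import *
from scipy.optimize import least_squares
np.set_printoptions(precision=4,suppress=True)
p=cams.read_camera('top'); s=cams.read_camera('side'); 
names=['round','bar','square','cross']
def cap(p,uv,r=13):
    g=p['color'].min(2); m=np.zeros_like(g); u,v=map(int,uv); m[v-r:v+r+1,u-r:u+r+1]=g[v-r:v+r+1,u-r:u+r+1]>150
    n,l,st,c=cv2.connectedComponentsWithStats(m); k=1+np.argmax(st[1:,4]); return c[k],st[k,4]
px={'round':(358,233),'bar':(354,195),'square':(319,237),'cross':(316,199)}
W={}
for n in names:
    c,a=cap(p,px[n],15 if n=='bar' else 13); W[n]=onz(p,c,.0560); print(n,c,a,W[n])
G={'round':(-1,-1),'bar':(1,-1),'square':(-1,1),'cross':(1,1)}
f=lambda q:np.concatenate([W[n][:2]-q[:2]-.033*np.array([[np.cos(q[2]),-np.sin(q[2])],[np.sin(q[2]),np.cos(q[2])]])@G[n] for n in names])
r=least_squares(f,[.5,.15,0]);q=r.x;print(q,r.fun*1e3)
for n in names:
    w=q[:2]+.033*np.array([[np.cos(q[2]),-np.sin(q[2])],[np.sin(q[2]),np.cos(q[2])]])@G[n];print(n,w,go([*w,.12]))
E
```

```text
round [357.5857 231.9714] 350 [0.4708 0.1197 0.056 ]
bar [352.9191 194.2794] 272 [0.537  0.1184 0.056 ]
square [319.0152 235.9605] 329 [0.4723 0.1857 0.056 ]
cross [315.0101 198.1684] 297 [0.5384 0.1843 0.056 ]
[ 0.5046  0.1521 -0.0216] [-0.1265 -0.039   0.0732  0.0423 -0.0336 -0.0109  0.0869  0.0076]
round [0.4709 0.1198] [-0.416  -0.274   0.1113]
bar [0.5369 0.1184] [-0.4796 -0.2563  0.1113]
square [0.4723 0.1858] [-0.3983 -0.2105  0.1113]
cross [0.5383 0.1843] [-0.4619 -0.1927  0.1113]
```

Emit:
{"fn": "apply_moves", "kwargs": {"series": [[1,[-0.04,-0.027,0],[0,0,0]],[1,[-0.08,-0.054,0],[0,0,0]],[1,[-0.12,-0.08,0],[0,0,0]],[1,[-0.16,-0.107,0],[0,0,0]],[1,[-0.2,-0.134,0.01],[0,0,0]]], "squeeze": 20}}

```text
time_s: 1.9
ee_pos: [0.3061, 0.3153, 0.2224]
tool_rot: [3.139, 0.002, 2.848]
force: [1.0, 1.1, -0.6]
finger_gap: 0.0121
grip_force: 0.0
```

Emit:
{"fn": "apply_moves", "kwargs": {"series": [[1,[-0.04,-0.027,0.01],[0,0,0]],[1,[-0.08,-0.054,0.02],[0,0,0]],[1,[-0.12,-0.08,0.03],[0,0,0]],[1,[-0.16,-0.107,0.04],[0,0,0]],[1,[-0.19,-0.125,0.05],[0,0,0]]]}}

```text
time_s: 2.4
ee_pos: [0.4519, 0.1393, 0.1711]
tool_rot: [3.141, 0.001, 2.846]
force: [0.5, 0.6, -0.7]
finger_gap: 0.0001
grip_force: 0.0
```

Run:
```python
from h import *
s=manip.sense();print(s['time_s'],s['ee_pos'],s['tool_rot'],s['force'],s['finger_gap'],s['joint_vel'],go([.471,.1198,.075]))
```

```text
2.4 [0.45190845 0.13925258 0.1711191 ] [3.14137180e+00 1.02750282e-03 2.84612958e+00] [ 0.49890358  0.64758822 -0.70291096] 0.00012787557632042585 [-0.61772308  0.35632924 -0.20138861  0.01304303 -0.15096653 -0.61233904] [-0.02382975 -0.01307174  0.09614075]
```

Emit:
{"fn": "apply_moves", "kwargs": {"series": [[1,[-0.026,-0.015,0.03],[0,0,0]],[1,[-0.026,-0.015,0.06],[0,0,0]],[1,[-0.026,-0.015,0.085],[0,0,0]],[1,[-0.026,-0.015,0.096],[0,0,0]],[1,[-0.026,-0.015,0.096],[0,0,0]]]}}

```text
time_s: 2.9
ee_pos: [0.47, 0.1198, 0.0743]
tool_rot: [-3.141, -0.003, 2.848]
force: [-0.1, -0.2, 0.4]
finger_gap: 0.0002
grip_force: 0.0
```

Run:
```python
from h import *
s=manip.sense();print(s['time_s'],s['ee_pos'],s['force'],go([.471,.1198,.0475]))
a=cams.read_camera('top')['color'][110:330,240:440,::-1];b=cams.read_camera('side')['color'][130:280,210:410,::-1]
cv2.imwrite('pics/c1.png',np.hstack([cv2.resize(a,(400,440),interpolation=2),cv2.resize(cv2.copyMakeBorder(b,0,70,0,0,0),(400,440),interpolation=2)]))
```

```text
2.9 [0.47003276 0.11977949 0.0742526 ] [-0.08859463 -0.18026435  0.41430031] [-0.00099008  0.00032596  0.02674979]
```

View pics/c1.png

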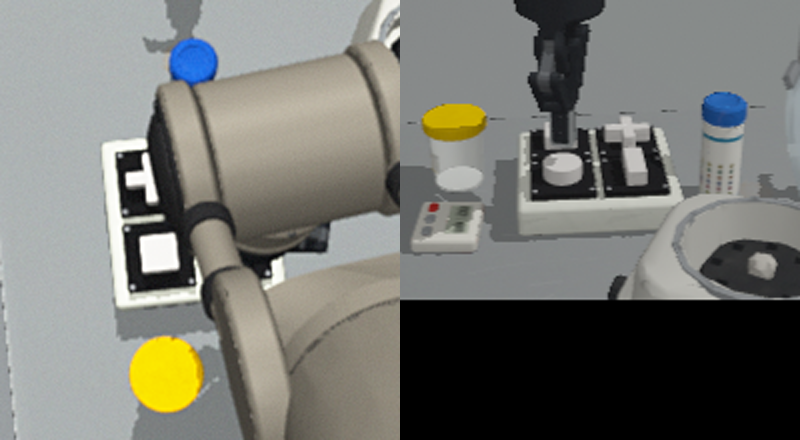

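The side view shows the shut fingertips just over the round cap at about (492–560 crop, 150), with nothing disturbed. Now I'll press gently.

Emit:
{"fn": "apply_moves", "kwargs": {"series": [[1,[0,0,0.009],[0,0,0]],[1,[0,0,0.015],[0,0,0]],[1,[0,0,0.019],[0,0,0]],[1,[0,0,0.023],[0,0,0]],[1,[0,0,0.026],[0,0,0]]]}}

```text
time_s: 3.5
ee_pos: [0.4708, 0.1199, 0.0491]
tool_rot: [3.141, -0.0, 2.848]
force: [-0.5, 0.3, 0.5]
finger_gap: -0.0001
grip_force: 0.8
```

Emit:
{"fn": "apply_moves", "kwargs": {"series": [[1,[0,0,0.001],[0,0,0]],[1,[0,0,0.001],[0,0,0]],[1,[0,0,0.0015],[0,0,0]],[1,[0,0,0.0015],[0,0,0]],[1,[0,0,0.0015],[0,0,0]]]}}

```text
time_s: 4.0
ee_pos: [0.4709, 0.1198, 0.0479]
tool_rot: [3.141, 0.0, 2.848]
force: [-0.9, 1.3, 1.8]
finger_gap: 0.0002
grip_force: 0.8
```

Emit:
{"fn": "apply_moves", "kwargs": {"series": [[1,[0,0,0.0005],[0,0,0]],[1,[0,0,0.001],[0,0,0]],[1,[0,0,0.0015],[0,0,0]],[1,[0,0,0.0015],[0,0,0]],[1,[0,0,0.0015],[0,0,0]]]}}

```text
time_s: 4.5
ee_pos: [0.4709, 0.1199, 0.0466]
tool_rot: [3.141, 0.0, 2.848]
force: [-1.1, 0.9, 4.8]
finger_gap: 0.0004
grip_force: 2.8
```

Emit:
{"fn": "apply_moves", "kwargs": {"series": [[1,[0,0,-0.015],[0,0,0]],[1,[0,0,-0.034],[0,0,0]],[1,[-0.03,0.008,-0.034],[0,0,0]],[1,[-0.0635,0.0175,-0.034],[0,0,0]],[1,[-0.0635,0.0175,-0.029],[0,0,0]]]}}

```text
time_s: 5.0
ee_pos: [0.5413, 0.1178, 0.076]
tool_rot: [3.14, 0.006, 2.847]
force: [0.3, 0.6, 0.5]
finger_gap: 0.0001
grip_force: 0.0
```

Run:
```python
from h import *
s=manip.sense();print(s['time_s'],s['ee_pos'],s['force'],go([.537,.1184,.0475]))
a=cams.read_camera('side')['color'][130:280,210:410,::-1]
cv2.imwrite('pics/c2.png',cv2.resize(a,(800,600),interpolation=2))
```

```text
5.0 [0.54134218 0.11775297 0.07603591] [0.32540742 0.58197798 0.49185693] [ 0.00451462 -0.00070027  0.02850788]
```

View pics/c2.png

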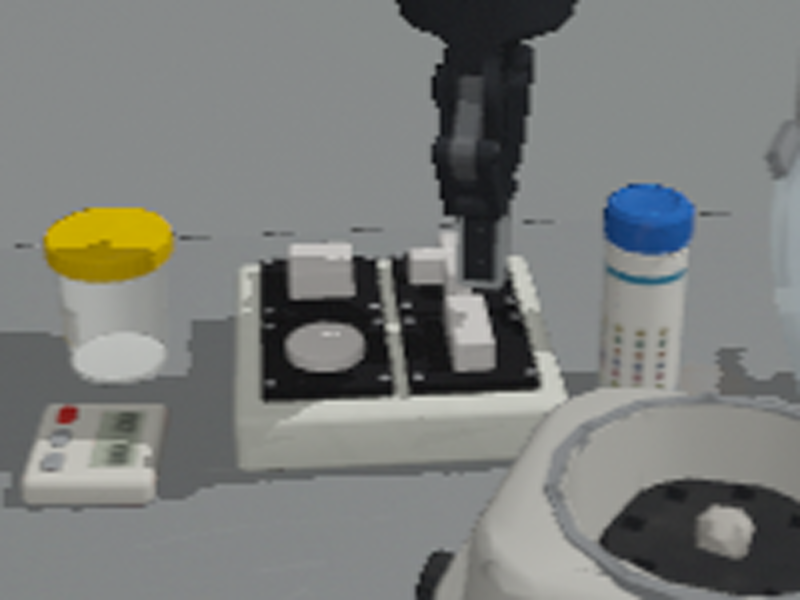

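The round cap is now low (crop 325,345), and the fingertips are over the bar (crop 480,280). Next I'll press the bar.

Emit:
{"fn": "apply_moves", "kwargs": {"series": [[1,[0,0,0.0],[0,0,0]],[1,[0,0,0.008],[0,0,0]],[1,[0,0,0.015],[0,0,0]],[1,[0,0,0.019],[0,0,0]],[1,[0,0,0.023],[0,0,0]]]}}

```text
time_s: 5.55
ee_pos: [0.536, 0.1182, 0.0518]
tool_rot: [-3.141, -0.001, 2.848]
force: [-0.5, 0.1, 1.2]
finger_gap: -0.0002
grip_force: 0.8
```

Emit:
{"fn": "apply_moves", "kwargs": {"series": [[1,[0,0,0.002],[0,0,0]],[1,[0,0,0.004],[0,0,0]],[1,[0,0,0.005],[0,0,0]],[1,[0,0,0.006],[0,0,0]],[1,[0,0,0.006],[0,0,0]]]}}

```text
time_s: 6.05
ee_pos: [0.5366, 0.1182, 0.0466]
tool_rot: [3.141, 0.0, 2.848]
force: [-2.9, -0.3, 6.2]
finger_gap: -0.0007
grip_force: 2.7
```

Emit:
{"fn": "apply_moves", "kwargs": {"series": [[1,[0,0,-0.018],[0,0,0]],[1,[0,0,-0.038],[0,0,0]],[1,[0.03,0.017,-0.038],[0,0,0]],[1,[0.065,0.037,-0.038],[0,0,0]],[1,[0.0813,0.0458,-0.038],[0,0,0]]]}}

```text
time_s: 6.55
ee_pos: [0.4703, 0.1871, 0.0844]
tool_rot: [3.141, -0.0, 2.849]
force: [0.3, 0.2, 1.1]
finger_gap: -0.0001
grip_force: 0.0
```

Emit:
{"fn": "apply_moves", "kwargs": {"series": [[1,[0,0,0],[0,0,0]],[1,[0,0,0.005],[0,0,0]],[1,[0,0,0.01],[0,0,0]],[1,[0,0,0.01],[0,0,0]],[1,[0,0,0.01],[0,0,0]]]}}

```text
time_s: 7.05
ee_pos: [0.4725, 0.1849, 0.0739]
tool_rot: [-3.141, -0.001, 2.847]
force: [0.6, 0.2, 0.4]
finger_gap: -0.0
grip_force: 0.0
```

Run:
```python
from h import *
s=manip.sense();print(s['time_s'],s['ee_pos'],s['force'],go([.4723,.1858,.0455]))
a=cams.read_camera('side')['color'][130:280,210:410,::-1]
cv2.imwrite('pics/c3.png',cv2.resize(a,(800,600),interpolation=2))
```

```text
7.05 [0.47252175 0.18491838 0.07386405] [0.61179722 0.2118877  0.35971308] [0.00045408 0.00078608 0.0283641 ]
```

View pics/c3.png

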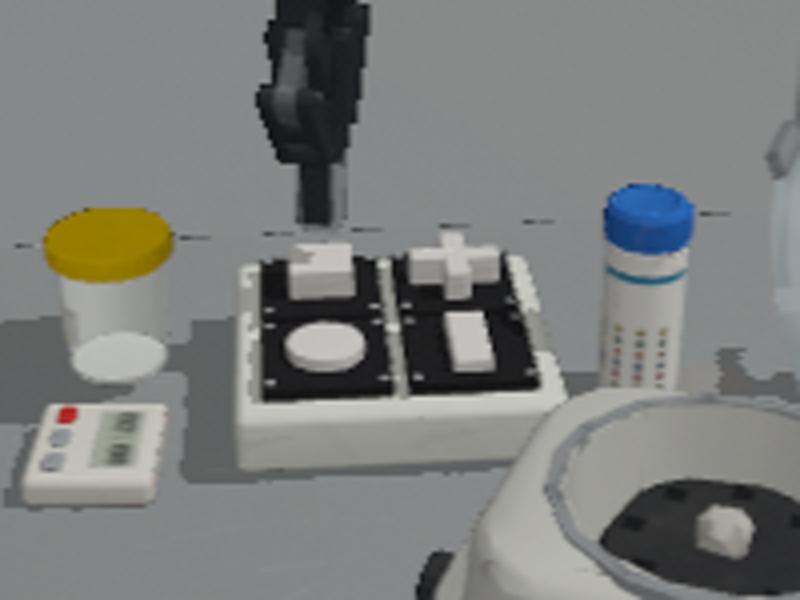

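The round (325,345) and bar (468,340) are down. The cross is still up, and the fingertips are over the square (320,225).

Emit:
{"fn": "apply_moves", "kwargs": {"series": [[1,[0,0,0.008],[0,0,0]],[1,[0,0,0.013],[0,0,0]],[1,[0,0,0.017],[0,0,0]],[1,[0,0,0.02],[0,0,0]],[1,[0,0,0.023],[0,0,0]]]}}

```text
time_s: 7.6
ee_pos: [0.4719, 0.1855, 0.051]
tool_rot: [-3.141, -0.0, 2.848]
force: [-0.6, -0.3, 1.8]
finger_gap: -0.0001
grip_force: 0.8
```

Emit:
{"fn": "apply_moves", "kwargs": {"series": [[1,[0,0,0.002],[0,0,0]],[1,[0,0,0.004],[0,0,0]],[1,[0,0,0.005],[0,0,0]],[1,[0,0,0.0055],[0,0,0]],[1,[0,0,0.0055],[0,0,0]]]}}

```text
time_s: 8.1
ee_pos: [0.4721, 0.1856, 0.0462]
tool_rot: [3.142, 0.0, 2.848]
force: [-2.9, -1.7, 6.2]
finger_gap: 0.0001
grip_force: 3.3
```

Emit:
{"fn": "apply_moves", "kwargs": {"series": [[1,[0,0,-0.02],[0,0,0]],[1,[0,0,-0.05],[0,0,0]],[1,[0,0,-0.08],[0,0,0]],[1,[0,0,-0.1],[0,0,0]],[1,[0,0,-0.1],[0,0,0]]]}}

```text
time_s: 8.6
ee_pos: [0.474, 0.1861, 0.1486]
tool_rot: [3.138, 0.006, 2.848]
force: [-0.5, 1.2, 0.2]
finger_gap: -0.0001
grip_force: 0.0
```

Emit:
{"fn": "apply_moves", "kwargs": {"series": [[1,[0,0,0],[0,0,0]],[1,[0,0,0],[0,0,0]],[1,[0,0,0],[0,0,0]],[1,[0,0,0],[0,0,0]],[1,[0,0,0],[0,0,0]]]}}

```text
time_s: 9.1
ee_pos: [0.472, 0.1855, 0.1453]
tool_rot: [-3.141, -0.001, 2.848]
force: [-0.7, 0.8, 0.2]
finger_gap: 0.0002
grip_force: 0.0
```

Run:
```python
from h import *
a=cams.read_camera('side')['color'][130:280,210:410,::-1]
cv2.imwrite('pics/c4.png',cv2.resize(a,(800,600),interpolation=2))
```

```text
(no output)
```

View pics/c4.png

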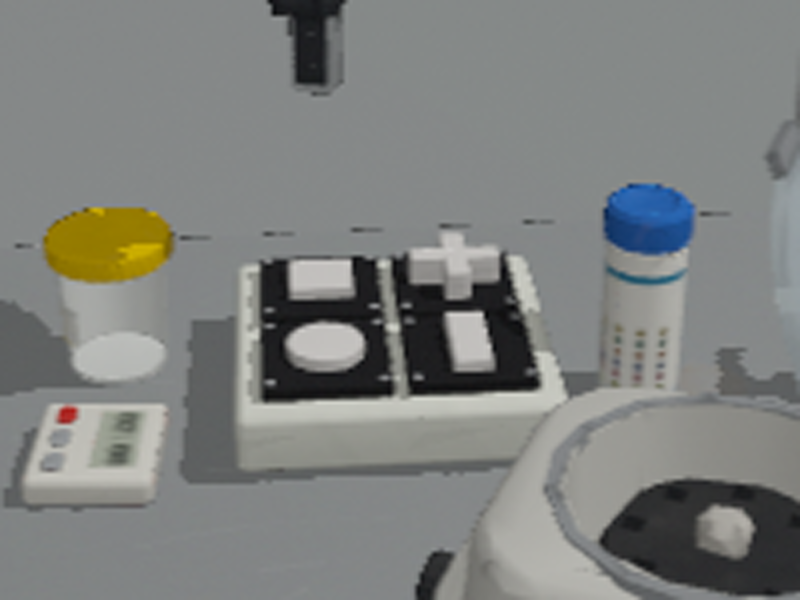

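The round, bar and square caps are down. The cross is up at (455,265), and the vial, cup and timer look unmoved.

```bash
python3 -c "
from plant import workorder;print(workorder.hand_in())"
```

```text
the job is handed in; nothing more can be done
None
```

I pressed the round, bar and square switches down in that order at about 5–6 N each; the last picture shows the cross still up and the vial, cup and timer in place, and the job is handed in (no verdict was returned).

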